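# Clear and peel the top tray off a clinging stack

### The arm

A 6-joint arm with a two-finger parallel gripper is mounted at the origin on the work surface. World frame = base frame: x ahead of the robot, y to its left, z up, the work surface at z = 0. Lengths are in m, angles in degrees, forces in N, time in s.
With the tool pointing down it reaches from about 0.35 to 0.875 m from the base axis. Payload 4.2 kg.
Tool frame: the origin (TCP) lies between the finger pads; the fingertips stand 17 mm ahead of it and the grasp point (between the pads) lies 2 mm behind it; z points along the fingers, y is the direction in which the jaws open and shut (so a half turn about z gives the same grasp; the last joint's range is limited). The gripper opens to 87 mm and grips with 3 to 60 N. Pads are 19 mm wide; open, the fingers measure 117 mm over their backs; the gripper's body (75 mm by 190 mm) begins 51 mm behind the grasp point.
Start: joints at [-55.428, 22.042, 0.453, 0, -68.411, -14.817], TCP at [0.211, -0.588, 0.24] pointing down, gripper open.
Joint ranges: [-179.83, 179.83], [-69.29, 118.12], [-61.27, 80.66], [-181.25, 117.63], [-171.15, -9.14], [-177.46, 177.46]. Speed limits (degrees/s): [159.86, 159.86, 180, 180, 180, 180].

### API

Orientations are given as a 3x3 rotation matrix whose columns are the frame's x, y, z axes.
In Python, from station import r gives the robot as it stands.
- The arm moves only by the shell command python3 -m creep 'ROWS'. ROWS is JSON, a list of rows, each a list of 7 numbers: the opening, from 0 (shut) to 1 (fully open), then the shift along the tool's x, y, z scaled (see below), then the turn, a rotation vector about the tool's x, y, z scaled (see below). A call has 1 to 5 rows; each row is the pose to reach, as a shift and turn from the pose measured when the call began, along the tool's axes at that moment, turning the shorter way round; what a row does not reach only later rows make up. The controller multiplies each number of a shift by 300 mm and each number of a turn by 180 degrees. A row lasts 1/12 s, in which the tool goes at most 41.7 mm and 7.16 degrees, less where a joint would pass 70% of its speed; a pose out of reach is approached as far as the arm can. A call with a number of a shift or a turn outside -1 to 1 is refused whole. A call with a gripper value outside its range is refused whole. The fingers move at their own pace and stop on an object; the grip force is fixed at half the most. Time passes only in rows, so rows that repeat a pose let the fingers close. It gives the time, the measured TCP pose, the force and the opening at its end, in the units of the state.
- r.sense(): the state, without advancing time (a new reading comes with each control period).
- r.capture(name): name is "side" or "top"; returns the picture (384x512x3 uint8, blue, green, red); there is no depth.
- r.camera_model(name): a dict with "mtx" (3x3 intrinsics, pixels), "R" (3x3) and "t" (3): a world point X has camera coordinates R X + t. Camera axes: x right, y down, z forward; pixel columns grow to the right and rows downward; lengths in m; the calibration is good to about 2 mm. A picture is of the moment at which its call begins. camera_model takes no time and is no camera call.
- r.finish_job(): hands the job in, once; it reports no verdict.
Trained networks look in the newest picture that a camera, given by its name, has taken for a name from the list of things; names that differ only in an ending like _2 or _b are one class to them, and where a whole thing is asked for, a point or a joint stands for the part that bears it (a point fixed in the world has none). Each returns a list of dicts, best first, with "score" (0 to 1); they miss things now and then, are a little off and sometimes report something else, mostly with a low value. They report only what shows in the picture. A call takes as long as a camera call. They do not tell look-alikes from the thing itself.
- r.recognise(camera, target): "rect" ([left, top, right, bottom] as shares, 0 to 1, of the picture: columns of its width, rows of its height, round what is visible of it).
- r.outline_of(camera, target): "pixels" (384x512 bool, what is visible of it) and "rect" ([left, top, right, bottom] as shares, 0 to 1, of the picture: columns of its width, rows of its height, round what is visible of it).
The state is a dict: "time_s": time; "joints": joint angles; "joint_velocities": joint speeds; "effort": joint torques, N m; "tcp_pos": TCP position; "ee_rot": TCP orientation; "wrist_force": force on the tool from outside, world axes, zero at the start; "moment": the same for the moment, N m; "gripper_width": opening from 0.0 (shut) to 1.0 (fully open).
Only numpy, scipy, OpenCV 4.12 (cv2) and the standard library are available. Lean on these libraries where they do the work, as an engineer would, in place of code of your own. Each camera call takes 0.05 s, during which the arm holds its last target.

### The job

Someone left the oil bottle standing in the top tray of the tray stack, whose nested trays cling to each other. Lay the bottle on its side in the wooden cradle, its round body centred across the two saddles, and let go of it; do not drop it. Then take only the top tray: peel it off by lifting one corner well clear while the opposite corner is still down, leave the second tray in place, and finish still holding the tray in the gripper, roughly level with its open side up, over the middle of the round plate about 15 to 20 cm above the table, touching nothing else; leave the other things on the table where they are.

Things in the scene. Friction and masses are not known exactly. Their poses are not given: they have to be found in the camera images.
- bottle_mid (a point): green glass oil bottle with a black cap, about 0.25 kg (it swings in the fingers if turned fast), 180 mm high, standing in the top tray at the start. Point: on its axis, half-way up, 90 mm above the base; z runs from base to cap. Above the base: 0 to 120 mm a cylinder of 60 mm diameter, 120 to 140 mm the shoulder, 140 to 180 mm neck and cap, a cylinder of 28 mm diameter
- bottle_body (a point): the same bottle: the point on its axis 60 mm above its base, the middle of the 60 mm cylinder; axes as bottle_mid
- cradle_axis (a point): wooden bottle cradle, fixed: base 110 mm (x) by 130 mm (y), 10 mm thick, with two 90-degree V saddles, each 12 mm thick, at y = -35 and +35 mm, their tips 64 mm above the table. The bottle lies along y, either way round. Point: where the middle of the lying bottle's body (bottle_body) belongs, 65 mm above the table; z up
- tray_mid (a point): top tray of the stack, white plastic, open at the top, 200 mm (x) by 150 mm (y) by 36 mm high, 0.15 kg; z to its open side. Point: its centre, 18 mm below the rim's top. The upper 24 mm of the wall is an upright band 8 mm thick all round, flush with the outline, standing free above the second tray's rim; inside, a ledge lies 21 mm and the floor 33 mm below the rim's top
- tray_c0 (a point): outer corner of the top tray at the top of its rim, at tray x = -100 mm, y = -75 mm from its centre; axes as the tray. Opposite corners: c0 and c2, c1 and c3. Near each corner a small sprung lug inside the second tray clings to this tray: a drag of about 3 to 6 N per corner until that corner is 12 mm up, then free
- tray_c1 (a point): outer corner of the top tray at the top of its rim, at tray x = -100 mm, y = 75 mm from its centre; axes as the tray
- tray_c2 (a point): outer corner of the top tray at the top of its rim, at tray x = 100 mm, y = 75 mm from its centre; axes as the tray
- tray_c3 (a point): outer corner of the top tray at the top of its rim, at tray x = 100 mm, y = -75 mm from its centre; axes as the tray
- tray2_mid (a point): second tray of the stack, loose and the same as the top one, 24 mm below it. It clings harder to the tray beneath. The top tray nests 12 mm deep in it, with 6 mm of play all round. Point: its centre, 18 mm below its rim's top
- stack: the rest of the stack: two such trays in a fixed aluminium holder. Origin: the centre of its underside on the table; x along the trays' 200 mm side, y along the 150 mm side, z up. The second tray's rim is 84 mm, the top tray's rim 108 mm above the table
- plate_mid (a point): round terracotta-coloured plate fixed to the table, 200 mm across, 22 mm high. Point: its centre at rim height
- cap_mid (a point): bystander: black screw cap, a 32 mm disc 18 mm high; point: near its middle
- ramekin_mid (a point): bystander: small white china bowl, 70 mm across, 40 mm high; point: near its middle
- tin_mid (a point): bystander: bare metal tin, 72 mm across, 50 mm high; point: near its middle
- spoon_mid (a point): bystander: wooden spoon, 160 mm long; point: near its middle
- salt_mid (a point): bystander: glass jar with a steel lid, 52 mm across, 80 mm high; point: near its middle
- cup_mid (a point): bystander: paper cup, 60 mm across, 70 mm high; point: near its middle
- knife_mid (a point): bystander: spatula with black handle, 200 mm long; point: near its middle
Mind the look-alikes: they are no part of the job. Of the things shaped like the part that bears bottle_mid, the green glass one is meant.

How it is judged (in metres and radians):
On the way, in this order (a step that is already met when the one before it is completed fails the run):
1. the bottle lies on its side in the cradle, body across both saddles, let go (angle between the z axis of bottle_mid and the y axis of cradle_axis, either way round below 0.15 rad and x of bottle_body in the frame of cradle_axis between -0.008 and 0.008 m and y of bottle_body in the frame of cradle_axis between -0.025 and 0.025 m and z of bottle_body in the frame of cradle_axis between -0.008 and 0.008 m and contact force between bottle and the fingers below 0.1 N and contact force between bottle and cradle above 0.5 N), for 0.2 s.
2. one corner of the top tray has been lifted 20 mm while the opposite corner is still down (less than 8 mm up) (((z of tray_c0 in the frame of stack above 0.128 m and z of tray_c2 in the frame of stack below 0.116 m) or (z of tray_c1 in the frame of stack above 0.128 m and z of tray_c3 in the frame of stack below 0.116 m) or (z of tray_c2 in the frame of stack above 0.128 m and z of tray_c0 in the frame of stack below 0.116 m) or (z of tray_c3 in the frame of stack above 0.128 m and z of tray_c1 in the frame of stack below 0.116 m))), for 0.05 s.
At the end, for the whole second after the job is handed in: Bottle lying let go in the cradle (body middle within 25 mm along, 8 mm across, 0.15 rad). Gripper holds the top tray still, touching nothing else, 90 to 320 mm up, within 50 mm of over the plate's centre, tilted under 0.4 rad, open side up. Second tray within 10 mm of its start (all of step 1 and horizontal distance between tray_mid and plate_mid below 0.05 m and height (world z) of tray_mid between 0.09 and 0.32 m and angle between tray_mid's own z axis and vertical below 0.4 rad and contact force between tray and the fingers above 2 N and linear speed of tray below 0.05 m/s and contact force between tray and stack below 0.1 N and contact force between tray and tray2 below 0.1 N and contact force between tray and plate below 0.1 N and contact force between tray and cradle below 0.1 N and contact force between tray and bottle below 0.1 N and contact force between tray and table below 0.1 N and distance of tray2_mid from where it was at the start of the episode below 0.01 m); the arm keeps its last pose, push and grip.
It fails at once if the second tray is pulled out of place (15 mm) (distance of tray2_mid from where it was at the start of the episode above 0.015 m).
It fails at once if the bottle is dropped: moving faster than 0.7 m/s while not held (contact force between bottle and the fingers below 0.1 N and linear speed of bottle above 0.7 m/s).
It fails at once if another thing on the table is displaced by more than 30 mm (distance of any of cap_mid, ramekin_mid, tin_mid, spoon_mid, salt_mid, cup_mid, knife_mid from where it was at the start of the episode above 0.03 m).
It also fails if it takes over 58 s, if anything falls off the work surface, if the arm or the gripper's body presses on something with over 40 N, if the wrist force passes 120 N, or if a joint passes its speed limit or range.

## Working session

There is one attempt and no reset: what is moved stays moved. The work goes in short steps, Python scripts to look and compute and a shell command to move; the robot and the scene stay as the last step left them, time stands still between calls to the robot, and variables do not carry over. Pictures are saved under pics/ and viewed, and the job is handed in when it is done.

```bash
ls; mkdir -p pics
python3 - <<'E'
from station import r
import cv2,numpy as np
s=r.sense(); print(s)
for c in("side","top"):
    cv2.imwrite(f"pics/{c}0.png",r.capture(c)); m=r.camera_model(c); print(c,m)
    for t in ["bottle_mid","cradle_axis","tray_mid","stack","plate_mid"]:
        for d in r.recognise(c,t)[:3]:
            x=np.array(d["rect"])*[512,384,512,384]; print(t,round(d["score"],2),x.round())
E
```

```text
pics
{'time_s': 0.0, 'joints': array([-5.54264879e+01,  2.20900397e+01,  3.80855095e-01, -2.70785707e-02,
       -6.84111382e+01, -1.48162643e+01]), 'joint_velocities': array([-0.01703572,  0.0321447 , -0.02772912, -0.05647551, -0.05704121,
        0.0589697 ]), 'effort': array([ 1.33864964e-03, -3.90662742e+01,  1.87406731e+01,  4.21979159e+00,
        1.08957817e-02, -1.83822272e-04]), 'tcp_pos': array([ 0.21109485, -0.58768225,  0.23847946]), 'ee_rot': array([[-9.41192139e-01, -3.37870787e-01, -8.29818629e-04],
       [-3.37871787e-01,  9.41190066e-01,  1.97850261e-03],
       [ 1.12538817e-04,  2.14252341e-03, -9.99997698e-01]]), 'wrist_force': array([ 0.22296797, -0.32870537,  0.1773963 ]), 'moment': array([0.0164568 , 0.02191688, 0.02085818]), 'gripper_width': 0.997993276482239}
side {'mtx': array([[433.76699823,   0.        , 245.86160431],
       [  0.        , 433.76699823, 195.81024873],
       [  0.        ,   0.        ,   1.        ]]), 'R': array([[-0.86181435, -0.50717009, -0.00738422],
       [-0.38061046,  0.65624245, -0.65152246],
       [ 0.33527854, -0.5586809 , -
[... 431 characters left out ...]
     , 255.78701432],
       [  0.        , 463.43959663, 194.44368074],
       [  0.        ,   0.        ,   1.        ]]), 'R': array([[ 0.01768652, -0.99974468,  0.01406308],
       [-0.99826388, -0.01844717, -0.05593689],
       [ 0.05618203, -0.01304934, -0.99833526]]), 't': array([-0.04247468,  0.54934196,  1.24596821])}
bottle_mid 0.84 [234. 178. 259. 208.]
bottle_mid 0.69 [144. 147. 178. 178.]
bottle_mid 0.56 [246. 260. 268. 288.]
cradle_axis 0.96 [122. 184. 178. 237.]
cradle_axis 0.45 [235.  95. 252. 152.]
tray_mid 0.56 [206. 152. 282. 240.]
tray_mid 0.26 [351. 139. 425. 168.]
stack 0.76 [215. 169. 284. 242.]
plate_mid 0.86 [302. 182. 372. 252.]
plate_mid 0.69 [234. 181. 257. 206.]
```

View pics/side0.png

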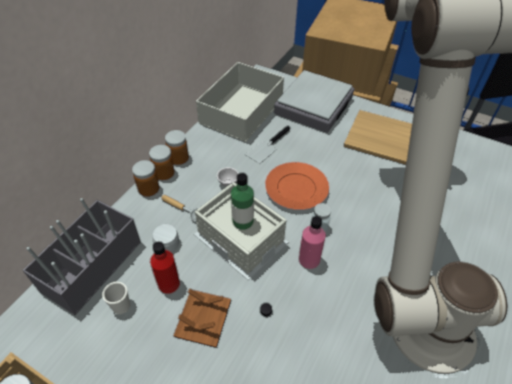

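View pics/top0.png

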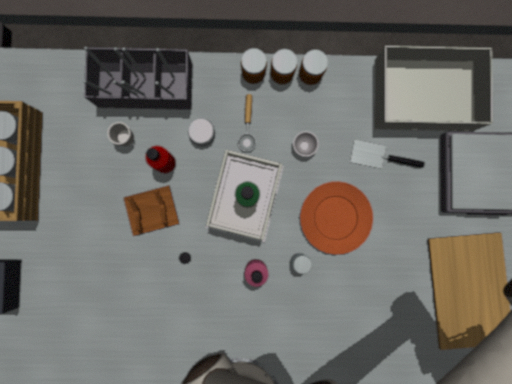

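Run:
```python
import cv2
a=cv2.imread("pics/top0.png")[130:300,110:390]; cv2.imwrite("pics/topz.png",cv2.resize(a,None,fx=2.8,fy=2.8,interpolation=cv2.INTER_CUBIC))
a=cv2.imread("pics/side0.png")[150:360,130:340]; cv2.imwrite("pics/sidez.png",cv2.resize(a,None,fx=2.8,fy=2.8,interpolation=cv2.INTER_CUBIC))
```

```text
(no output)
```

View pics/topz.png

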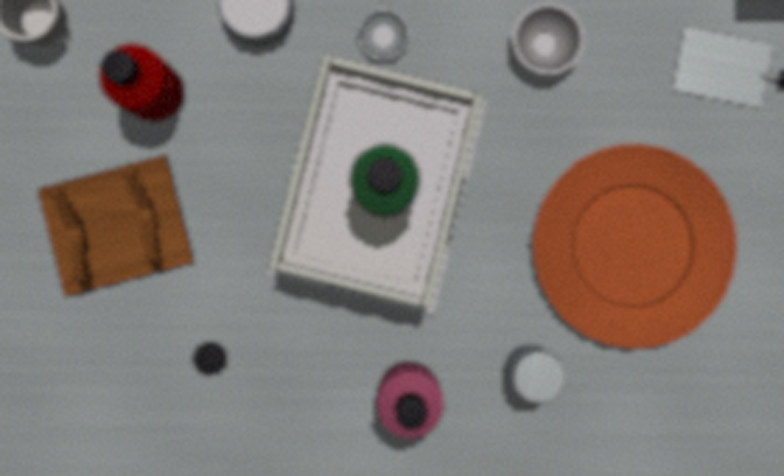

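View pics/sidez.png

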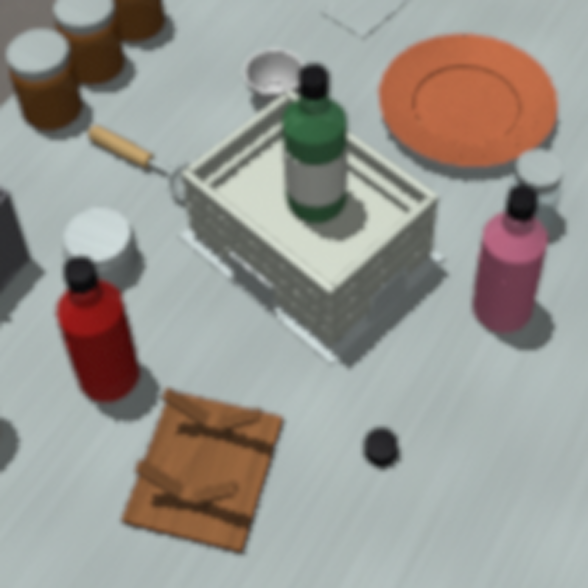

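The candidates for the bottle are green (top 247,193; side 242,202), red (160,159) and pink (256,273). The green one stands in the tray, so it is the one meant, and the crops confirm that. Next I'll measure.

```bash
cat > h.py <<'E'
from station import r
import numpy as np, cv2
from scipy.optimize import least_squares
M={c:r.camera_model(c) for c in("side","top")}
def proj(c,X):
    m=M[c];p=(np.atleast_2d(X)@np.array(m["R"]).T+m["t"])@np.array(m["mtx"]).T
    return p[:,:2]/p[:,2:]
def ray(c,px,z):
    m=M[c];R=np.array(m["R"]);C=-R.T@m["t"];d=R.T@np.linalg.solve(m["mtx"],[*px,1.]);return C+d*(z-C[2])/d[2]
def tz(p): return np.array([110,130])+(np.array(p)+.5)/2.8-.5
def sz(p): return np.array([130,150])+(np.array(p)+.5)/2.8-.5
def rot(a): return np.array([[np.cos(a),-np.sin(a)],[np.sin(a),np.cos(a)]])
def rectfit(top,side,hx,hy,z,g):
    # corners given in order matching c0..c3
    L=np.array([[-hx,-hy],[-hx,hy],[hx,hy],[hx,-hy]])
    def f(v):
        P=np.c_[L@rot(v[2]).T+v[:2],np.full(4,z)];e=[]
        if top is not None:e.append(proj("top",P)-top)
        if side is not None:e.append(proj("side",P)-side)
        return np.concatenate(e).ravel()
    s=least_squares(f,g);return s.x,s.fun.reshape(-1,2)
E
python3 - <<'E'
from h import *
T=tz([(325,58),(484,98),(430,308),(275,270)]);S=sz([(286,90),(187,175),(333,290),(437,198)])
for p in T: print("tray top",ray("top",p,.108).round(3))
for p in S: print("tray side",ray("side",p,.108).round(3))
T=tz([(167,155),(193,265),(65,296),(40,188)]);S=sz([(167,390),(283,418),(243,552),(123,522)])
for p in T: print("cr top",ray("top",p,.01).round(3))
for p in S: print("cr side",ray("side",p,.01).round(3))
print("cap",ray("top",tz((385,175)),.18+.075),ray("top",tz((385,180)),.075+.12))
print("bottle base side", ray("side",sz((317,205)),.075), "cap", ray("side",sz((314,72)),.255))
print("plate",ray("top",tz((635,246)),.022),ray("side",sz((468,97)),.022))
c=np.linalg.inv
for k in M: R=np.array(M[k]["R"]);print(k,-R.T@M[k]["t"])
# outlines
for c in("top","side"):
  r.capture(c)
  for t in["bottle_mid","cradle_axis","plate_mid"]:
    for d in r.outline_of(c,t)[:3]:
        ys,xs=np.nonzero(d["pixels"]);print(c,t,round(d["score"],2),xs.min(),xs.max(),ys.min(),ys.max(),xs.mean().round(1),ys.mean().round(1))
E
```

```text
tray top [0.655 0.047 0.108]
tray top [ 0.622 -0.098  0.108]
tray top [ 0.431 -0.052  0.108]
tray top [0.463 0.087 0.108]
tray side [ 0.628 -0.094  0.108]
tray side [0.653 0.048 0.108]
tray side [0.465 0.091 0.108]
tray side [ 0.432 -0.048  0.108]
cr top [0.572 0.204 0.01 ]
cr top [0.465 0.176 0.01 ]
cr top [0.433 0.299 0.01 ]
cr top [0.537 0.326 0.01 ]
cr side [0.576 0.208 0.01 ]
cr side [0.467 0.178 0.01 ]
cr side [0.431 0.3   0.01 ]
cr side [0.535 0.331 0.01 ]
cap [ 0.54120314 -0.0103367   0.255     ] [ 0.5406779  -0.01007767  0.195     ]
bottle base side [ 0.53908911 -0.00485834  0.075     ] cap [ 0.54361643 -0.01181078  0.255     ]
plate [ 0.49108491 -0.25199877  0.022     ] [ 0.49189659 -0.25193368  0.022     ]
side [0.16304644 0.60436326 1.02184569]
top [ 0.47913844 -0.01607097  1.27521981]
top bottle_mid 0.92 244 267 259 286 255.6 272.5
top bottle_mid 0.83 145 174 146 172 159.7 159.4
top bottle_mid 0.56 234 259 181 207 246.8 193.9
top cradle_axis 0.76 123 178 186 235 150.5 209.9
top plate_mid 0.98 300 372 181 254 336.0 217.4
side bottle_mid 0.9 230 253 172 228 241.9 202.6
side bottle_mid 0.83 150 179 241 293 163.8 268.3
side bottle_mid 0.74 298 324 215 268 311.6 243.0
side cradle_axis 0.58 173 230 289 346 202.0 317.6
side plate_mid 0.66 265 328 161 209 296.7 184.9
```

Run:
```python
from h import *
T=tz([(325,58),(484,98),(430,308),(275,270)]);S=sz([(286,90),(187,175),(333,290),(437,198)])
# tray order c0(-x,-y),c1(-x,+y),c2(+x,+y),c3(+x,-y), x ~ world +x
ti=[2,3,0,1]; si=[3,2,1,0]
print(rectfit(T[ti],S[si],.1,.075,.108,[.54,0,-.2]))
T=tz([(167,155),(193,265),(65,296),(40,188)]);S=sz([(167,390),(283,418),(243,552),(123,522)])
i=[1,2,3,0]
print(rectfit(T[i],S[i],.055,.065,.01,[.5,.25,.27]))
print("red cap",ray("top",tz((119,68)),.18),"pink cap",ray("top",tz((411,411)),.18))
print("red side cap",ray("side",sz((80,272)),.18),"pink",ray("side",sz((522,202)),.18))
print("ram",ray("top",(304,144),.04),"salt",ray("top",(302,265),.08),"tin",ray("top",(201,131),.05))
d=np.array([-.27,.963,0]);d/=np.linalg.norm(d)
```

```text
(array([ 0.54386207, -0.00277886, -0.22135623]), array([[ 0.75628299,  0.67366584],
       [-1.95656801,  0.07045262],
       [-0.6400093 , -1.06650788],
       [ 0.0729891 , -1.31290432],
       [ 1.85749195, -1.27995562],
       [ 0.51755943,  0.93238694],
       [-1.68920726, -0.70993539],
       [ 1.74421792, -0.44416984]]))
(array([0.50208828, 0.25271529, 0.27871665]), array([[ 0.26006911, -0.7202216 ],
       [-0.57540496,  0.6131584 ],
       [-1.52917251,  0.02360168],
       [-0.51215446, -0.42847077],
       [ 0.70398227, -0.78306504],
       [ 0.09563488, -0.11815875],
       [-0.68474864, -0.5350847 ],
       [ 1.41552945, -0.30880947]]))
red cap [0.63235801 0.21698505 0.18      ] pink cap [ 0.34827541 -0.03538009  0.18      ]
red side cap [0.63216029 0.22160025 0.18      ] pink [ 0.34523995 -0.02946348  0.18      ]
ram [ 0.68693921 -0.15950221  0.04      ] salt [ 0.36735517 -0.15342985  0.08      ] tin [0.71465424 0.11685943 0.05      ]
```

```bash
cat >> h.py <<'E'
from scipy.spatial.transform import Rotation as Ro
def go(P,R):
    s=r.sense();p=np.array(s["tcp_pos"]);R0=np.array(s["ee_rot"])
    sh=R0.T@(np.array(P)-p)/.3; tu=Ro.from_matrix(R0.T@R).as_rotvec()/np.pi
    print("t",round(s["time_s"],2),"p",p.round(4),"w",round(s["gripper_width"],3),"F",np.round(s["wrist_force"],1),"M",np.round(s["moment"],2),"J",np.round(s["joints"],0))
    print("ROW",sh.round(4).tolist(),tu.round(4).tolist(),"dist mm",(np.linalg.norm(sh)*300).round(1),"deg",(np.linalg.norm(tu)*180).round(1))
yc=np.deg2rad(16.);XP=np.array([np.cos(yc),np.sin(yc),0]);YP=np.array([-np.sin(yc),np.cos(yc),0]);UP=np.array([0,0,1.])
def Rb(el):  # tool elevation below horizontal el deg, heading +YP; el=110 -> final
    e=np.deg2rad(el);z=YP*np.cos(e)-UP*np.sin(e);y=-XP;return np.c_[np.cross(y,z),y,z]
B=np.array([.541,-.009,.141])
R20=Rb(20.)
E
python3 - <<'E'
from h import *
W=B-.2*R20[:,2]; print(W,R20)
go([.59,-.25,.27],Rb(90.)); go(W,R20)
E
```

```text
[ 0.59280288 -0.1896581   0.20940403] [[ 0.09427353 -0.9612617  -0.25901439]
 [-0.32877086 -0.27563736  0.90329052]
 [-0.93969262 -0.         -0.34202014]]
t 1.0 p [ 0.2113 -0.5882  0.2395] w 0.996 F [-0.1 -0.3 -0.1] M [-0.05 -0.06  0.01] J [-55.  22.   0.   0. -68. -15.]
ROW [-1.5692, 0.6343, -0.1016] [0.0, -0.0, -0.4791] dist mm 508.7 deg 86.2
t 1.0 p [ 0.2113 -0.5882  0.2395] w 0.996 F [-0.1 -0.3 -0.1] M [-0.05 -0.06  0.01] J [-55.  22.   0.   0. -68. -15.]
ROW [-1.6459, 0.8204, 0.1004] [-0.2896, -0.3092, -0.4136] dist mm 552.5 deg 106.6
```

```bash
python3 -m creep '[[1,-0.65,0.26,-0.1,0,0,-0.2],[1,-0.65,0.26,-0.1,0,0,-0.2],[1,-0.65,0.26,-0.1,0,0,-0.2],[1,-0.65,0.26,-0.1,0,0,-0.2],[1,-0.65,0.26,-0.1,0,0,-0.2]]'
python3 - <<'E'
from h import *
go([.59,-.25,.27],Rb(90.))
E
```

```text
time_s: 1.42
tcp_pos: [0.3666, -0.45, 0.2695]
ee_rot: [[-0.561, -0.828, 0.0], [-0.828, 0.561, -0.0], [0.0, -0.0, -1.0]]
wrist_force: [0.7, -0.2, -0.6]
gripper_width: 0.997
t 1.42 p [ 0.3666 -0.45    0.2695] w 0.997 F [ 0.7 -0.2 -0.6] M [-0.06 -0.02 -0.04] J [-35.  17.  -3.   0. -70.   1.]
ROW [-0.9694, -0.2427, -0.0017] [-0.0001, -0.0001, -0.2784] dist mm 299.8 deg 50.1
```

```bash
python3 -m creep '[[1,-0.97,-0.24,0,0,0,-0.28],[1,-0.97,-0.24,0,0,0,-0.28],[1,-0.97,-0.24,0,0,0,-0.28],[1,-0.97,-0.24,0,0,0,-0.28],[1,-0.97,-0.24,0,0,0,-0.28]]'
python3 - <<'E'
from h import *
go(B-.2*R20[:,2]+[0,0,.03],R20)
E
```

```text
time_s: 1.83
tcp_pos: [0.5215, -0.3101, 0.2697]
ee_rot: [[0.03, -1.0, 0.001], [-1.0, -0.03, -0.0], [0.001, -0.001, -1.0]]
wrist_force: [-0.3, -0.6, -0.7]
gripper_width: 0.999
t 1.83 p [ 0.5215 -0.3101  0.2697] w 0.999 F [-0.3 -0.6 -0.7] M [-0.03  0.04  0.  ] J [-15.  19.   0.   0. -71.  17.]
ROW [-0.3942, -0.2497, 0.1011] [-0.0485, -0.387, -0.069] dist mm 143.2 deg 71.3
```

```bash
python3 -m creep '[[1,-0.2,-0.12,0.05,-0.024,-0.194,-0.035],[1,-0.2,-0.12,0.05,-0.024,-0.194,-0.035],[1,-0.2,-0.12,0.05,-0.024,-0.194,-0.035],[1,-0.2,-0.12,0.05,-0.024,-0.194,-0.035],[1,-0.2,-0.12,0.05,-0.024,-0.194,-0.035]]'
python3 - <<'E'
from h import *
go(B-.2*R20[:,2]+[0,0,.03],R20)
E
```

```text
time_s: 2.25
tcp_pos: [0.5566, -0.2486, 0.2558]
ee_rot: [[0.11, -0.987, -0.12], [-0.809, -0.159, 0.566], [-0.578, 0.035, -0.815]]
wrist_force: [0.4, -0.2, -0.6]
gripper_width: 1.001
t 2.25 p [ 0.5566 -0.2486  0.2558] w 1.001 F [ 0.4 -0.2 -0.6] M [-1.21 -0.16 -0.01] J [ -24.   33.   23.  -29. -101.   32.]
ROW [-0.114, -0.1522, 0.1413] [-0.0239, -0.1917, -0.0324] dist mm 71.1 deg 35.3
```

```bash
python3 -m creep '[[1,-0.114,-0.152,0.141,-0.024,-0.192,-0.032],[1,-0.114,-0.152,0.141,-0.024,-0.192,-0.032],[1,-0.114,-0.152,0.141,-0.024,-0.192,-0.032],[1,-0.114,-0.152,0.141,-0.024,-0.192,-0.032],[1,-0.114,-0.152,0.141,-0.024,-0.192,-0.032]]'
python3 - <<'E'
from h import *
go(B-.13*R20[:,2],R20)
cv2.imwrite("pics/a1.png",np.vstack([r.capture("side"),r.capture("top")])[:, :])
E
```

```text
time_s: 2.67
tcp_pos: [0.5931, -0.1901, 0.2392]
ee_rot: [[0.093, -0.961, -0.261], [-0.324, -0.277, 0.905], [-0.942, 0.0, -0.337]]
wrist_force: [-0.9, 0.2, -0.3]
gripper_width: 0.999
t 2.67 p [ 0.5931 -0.1901  0.2392] w 0.999 F [-0.9  0.2 -0.3] M [-1.96 -0.53 -0.06] J [ -28.   47.   36.  -56. -125.   30.]
ROW [0.0944, 0.0001, 0.2684] [0.0004, 0.0018, 0.0001] dist mm 85.4 deg 0.3
```

Run:
```python
import cv2
a=cv2.imread("pics/a1.png");import numpy as np
cv2.imwrite("pics/a1b.png",cv2.resize(np.hstack([a[:384],a[384:]]),(800,300)))
```

```text
(no output)
```

View pics/a1b.png

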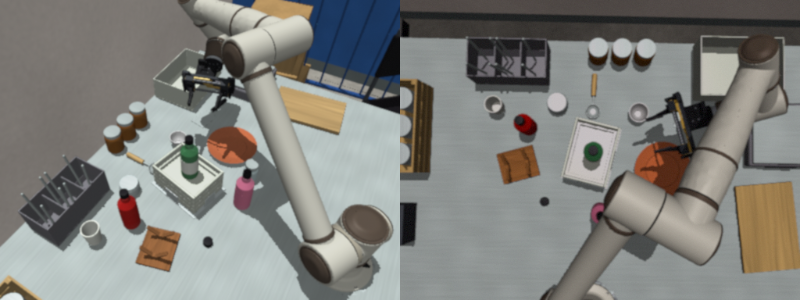

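The tool is tilted as planned and the gripper is 20 cm short of the green bottle (side 190,160 in the composite). I'll advance along the tool axis.

```bash
python3 -m creep '[[1,0.05,0,0.13,0,0.001,0],[1,0.094,0,0.268,0,0.0018,0],[1,0.094,0,0.268,0,0.0018,0],[1,0.094,0,0.268,0,0.0018,0]]'
python3 - <<'E'
from h import *
go(B-.06*R20[:,2],R20);go(B+.002*R20[:,2],R20)
E
```

```text
time_s: 3.1
tcp_pos: [0.5726, -0.125, 0.1797]
ee_rot: [[0.082, -0.961, -0.263], [-0.329, -0.275, 0.903], [-0.941, 0.012, -0.339]]
wrist_force: [0.4, -1.2, 1.4]
gripper_width: 1.0
t 3.1 p [ 0.5726 -0.125   0.1797] w 1.0 F [ 0.4 -1.2  1.4] M [-1.92 -0.44  0.  ] J [ -24.   46.   24.  -53. -116.   37.]
ROW [-0.0153, -0.0058, 0.2206] [0.0011, 0.001, -0.0037] dist mm 66.4 deg 0.7
t 3.1 p [ 0.5726 -0.125   0.1797] w 1.0 F [ 0.4 -1.2  1.4] M [-1.92 -0.44  0.  ] J [ -24.   46.   24.  -53. -116.   37.]
ROW [-0.0146, -0.0065, 0.4272] [0.0011, 0.001, -0.0037] dist mm 128.3 deg 0.7
```

```bash
python3 -m creep '[[1,-0.015,-0.006,0.1,0.001,0.001,-0.004],[1,-0.015,-0.006,0.19,0.001,0.001,-0.004],[1,-0.015,-0.006,0.22,0.001,0.001,-0.004],[1,-0.015,-0.006,0.22,0.001,0.001,-0.004]]'
python3 - <<'E'
from h import *
go(B+.002*R20[:,2],R20)
a=r.capture("side");b=r.capture("top")
cv2.imwrite("pics/a2.png",np.hstack([cv2.resize(a[130:290,160:360],None,fx=2,fy=2),cv2.resize(b[120:280,180:380],None,fx=2,fy=2)]))
E
```

```text
time_s: 3.43
tcp_pos: [0.5567, -0.0622, 0.1629]
ee_rot: [[0.098, -0.96, -0.261], [-0.33, -0.279, 0.902], [-0.939, -0.002, -0.345]]
wrist_force: [0.3, -0.3, 0.6]
gripper_width: 1.0
t 3.43 p [ 0.5567 -0.0622  0.1629] w 1.0 F [ 0.3 -0.3  0.6] M [-1.92 -0.45 -0.03] J [ -19.   43.   16.  -54. -109.   40.]
ROW [0.0048, 0.001, 0.2056] [0.0007, -0.0009, 0.0011] dist mm 61.7 deg 0.3
```

View pics/a2.png

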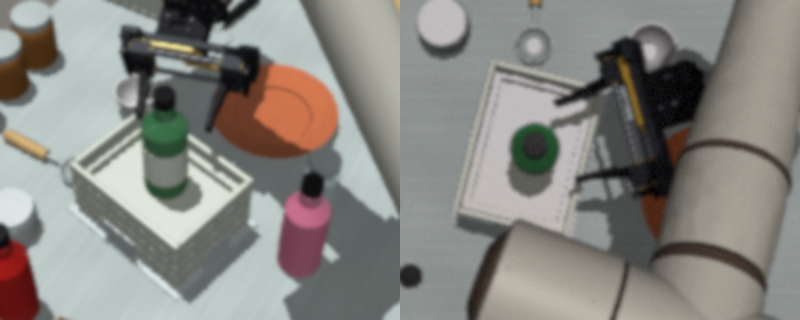

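The fingers straddle the bottle evenly (top crop, bottle at 535,148, fingers on both sides). I'll advance and close.

```bash
python3 -m creep '[[1,0.005,0.001,0.08,0.001,-0.001,0.001],[1,0.005,0.001,0.15,0.001,-0.001,0.001],[1,0.005,0.001,0.205,0.001,-0.001,0.001],[1,0.005,0.001,0.205,0.001,-0.001,0.001],[1,0.005,0.001,0.205,0.001,-0.001,0.001]]'
python3 - <<'E'
from h import *
go(B+.002*R20[:,2],R20)
E
python3 -m creep '[[0.5,0,0,0,0,0,0],[0.5,0,0,0,0,0,0],[0.4,0,0,0,0,0,0],[0.3,0,0,0,0,0,0],[0.3,0,0,0,0,0,0]]'
python3 -m creep '[[0.2,0,0,0,0,0,0],[0,0,0,0,0,0,0],[0,0,0,0,0,0,0],[0,0,0,0,0,0,0]]'
```

```text
time_s: 3.95
tcp_pos: [0.5421, -0.0107, 0.1406]
ee_rot: [[0.096, -0.962, -0.256], [-0.331, -0.273, 0.903], [-0.939, -0.002, -0.345]]
wrist_force: [-0.2, 0.2, -0.4]
gripper_width: 1.0
t 3.95 p [ 0.5421 -0.0107  0.1406] w 1.0 F [-0.2  0.2 -0.4] M [-1.95 -0.48  0.01] J [ -16.   42.   10.  -55. -103.   43.]
ROW [-0.0037, 0.0018, 0.0122] [-0.001, -0.001, 0.0005] dist mm 3.9 deg 0.3
time_s: 4.37
tcp_pos: [0.5422, -0.0112, 0.1406]
ee_rot: [[0.097, -0.962, -0.255], [-0.331, -0.273, 0.903], [-0.939, -0.003, -0.345]]
wrist_force: [0.6, 0.2, -1.0]
gripper_width: 0.707
time_s: 4.7
tcp_pos: [0.5424, -0.0111, 0.1406]
ee_rot: [[0.097, -0.962, -0.255], [-0.331, -0.273, 0.903], [-0.939, -0.003, -0.345]]
wrist_force: [1.0, 0.1, 0.4]
gripper_width: 0.684
```

```bash
python3 -m creep '[[0,-0.06,0,-0.02,0,0,0],[0,-0.15,0,-0.055,0,0,0],[0,-0.24,0,-0.09,0,0,0],[0,-0.33,0,-0.12,0,0,0],[0,-0.42,0,-0.155,0,0,0]]'
python3 - <<'E'
from h import *
go([.53,.1,.30],Rb(65.))
a=r.capture("side");b=r.capture("top")
cv2.imwrite("pics/a3.png",np.hstack([cv2.resize(a[90:290,160:360],None,fx=2,fy=2),cv2.resize(b[100:300,150:350],None,fx=2,fy=2)]))
E
```

```text
time_s: 5.12
tcp_pos: [0.5417, -0.0114, 0.2754]
ee_rot: [[0.095, -0.962, -0.255], [-0.332, -0.272, 0.903], [-0.938, -0.001, -0.346]]
wrist_force: [1.8, 0.5, -3.1]
gripper_width: 0.682
t 5.12 p [ 0.5417 -0.0114  0.2754] w 0.682 F [ 1.8  0.5 -3.1] M [-2.62 -0.64 -0.07] J [ -17.   33.   15.  -59. -112.   30.]
ROW [-0.204, -0.0637, 0.317] [-0.001, 0.2488, -0.0005] dist mm 114.7 deg 44.8
```

View pics/a3.png

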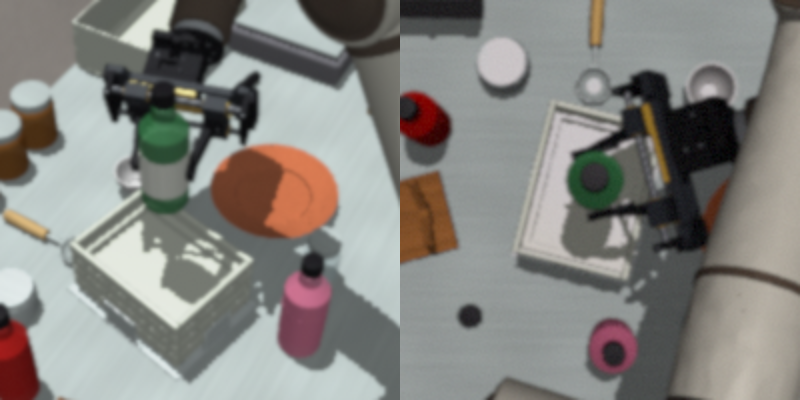

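```bash
python3 -m creep '[[0,-0.02,-0.006,0.03,0,0.02,0],[0,-0.04,-0.012,0.06,0,0.045,0],[0,-0.06,-0.018,0.09,0,0.07,0],[0,-0.08,-0.025,0.12,0,0.095,0],[0,-0.1,-0.03,0.15,0,0.12,0]]'
python3 - <<'E'
from h import *
go([.53,.1,.30],Rb(65.))
E
```

```text
time_s: 5.63
tcp_pos: [0.5369, 0.0408, 0.2904]
ee_rot: [[0.19, -0.962, -0.195], [-0.647, -0.272, 0.712], [-0.738, -0.01, -0.674]]
wrist_force: [-1.0, 1.1, -2.3]
gripper_width: 0.679
t 5.63 p [0.5369 0.0408 0.2904] w 0.679 F [-1.   1.1 -2.3] M [-2.02 -0.43  0.03] J [ -5.  22.  10. -44. -96.  23.]
ROW [-0.1555, -0.0319, 0.1234] [-0.0032, 0.1255, 0.0009] dist mm 60.3 deg 22.6
```

```bash
python3 -m creep '[[0,-0.03,-0.006,0.025,-0.001,0.025,0],[0,-0.06,-0.012,0.05,-0.001,0.05,0],[0,-0.09,-0.018,0.075,-0.002,0.075,0],[0,-0.12,-0.025,0.1,-0.003,0.1,0],[0,-0.155,-0.032,0.12,-0.003,0.125,0]]'
python3 - <<'E'
from h import *
go([.51,.2,.28],Rb(88.))
E
```

```text
time_s: 6.05
tcp_pos: [0.5294, 0.0994, 0.299]
ee_rot: [[0.252, -0.961, -0.118], [-0.872, -0.278, 0.404], [-0.421, 0.001, -0.907]]
wrist_force: [1.0, -0.8, -2.6]
gripper_width: 0.681
t 6.05 p [0.5294 0.0994 0.299 ] w 0.681 F [ 1.  -0.8 -2.6] M [-1.21 -0.2  -0.02] J [ 13.  15.   4. -25. -82.   7.]
ROW [-0.2817, -0.0309, 0.2007] [0.0004, 0.1272, 0.0006] dist mm 104.2 deg 22.9
```

```bash
python3 -m creep '[[0,-0.055,-0.006,0.035,0,0.025,0],[0,-0.11,-0.012,0.075,0,0.05,0],[0,-0.165,-0.018,0.115,0,0.075,0],[0,-0.22,-0.025,0.155,0,0.1,0],[0,-0.28,-0.03,0.2,0,0.127,0]]'
python3 - <<'E'
from h import *
R=Rb(110.);F=np.array([.502,.253,.065])+.006*YP+.002*R[:,2]
go(F+[0,0,.12],R)
E
```

```text
time_s: 6.47
tcp_pos: [0.5089, 0.1998, 0.2789]
ee_rot: [[0.278, -0.961, -0.011], [-0.96, -0.278, 0.029], [-0.031, 0.002, -1.0]]
wrist_force: [0.6, -0.1, -2.8]
gripper_width: 0.678
t 6.47 p [0.5089 0.1998 0.2789] w 0.678 F [ 0.6 -0.1 -2.8] M [-0.17  0.06  0.01] J [ 37.  13.  -6.  -2. -70. -21.]
ROW [-0.1844, -0.0278, 0.3251] [0.0006, 0.121, 0.0009] dist mm 112.4 deg 21.8
```

```bash
python3 -m creep '[[0,-0.035,-0.005,0.06,0,0.024,0],[0,-0.07,-0.01,0.12,0,0.048,0],[0,-0.11,-0.015,0.19,0,0.072,0],[0,-0.147,-0.022,0.26,0,0.096,0],[0,-0.184,-0.028,0.325,0,0.121,0]]'; python3 -m creep '[[0,0,0,0,0,0,0],[0,0,0,0,0,0,0]]'
python3 - <<'E'
from h import *
R=Rb(110.);F=np.array([.502,.253,.065])+.006*YP+.002*R[:,2]
go(F,R)
a=r.capture("side");b=r.capture("top")
cv2.imwrite("pics/a4.png",np.hstack([cv2.resize(a[200:384,110:310],None,fx=2,fy=2),cv2.resize(b[116:300,80:280],None,fx=2,fy=2)]))
E
```

```text
time_s: 6.88
tcp_pos: [0.4994, 0.2581, 0.181]
ee_rot: [[0.263, -0.96, 0.093], [-0.9, -0.279, -0.334], [0.346, 0.004, -0.938]]
wrist_force: [0.2, -1.2, -2.7]
gripper_width: 0.679
time_s: 7.05
tcp_pos: [0.4974, 0.2579, 0.1772]
ee_rot: [[0.268, -0.96, 0.087], [-0.898, -0.281, -0.339], [0.35, 0.012, -0.937]]
wrist_force: [-0.1, 0.2, -2.5]
gripper_width: 0.679
t 7.05 p [0.4974 0.2579 0.1772] w 0.679 F [-0.1  0.2 -2.5] M [0.89 0.41 0.03] J [ 52.  23. -18.  18. -64. -45.]
ROW [-0.1307, -0.0149, 0.3569] [0.003, -0.0026, 0.0031] dist mm 114.1 deg 0.9
```

View pics/a4.png

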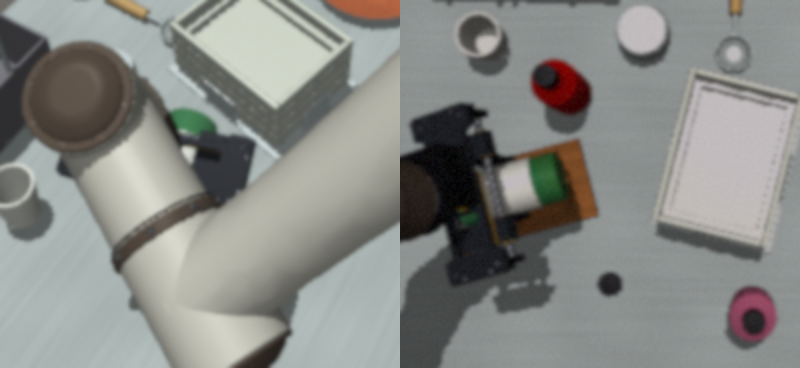

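Run:
```python
from h import *
s=r.sense();p=s["tcp_pos"]
for dz in(-.03,0,.03): print(proj("top",p-.066*YP+[0,0,dz]).round(1))
print(proj("top",p-.066*YP+.03*XP),proj("top",p-.066*YP-.03*XP))
b=cv2.imread("pics/a4.png");cv2.imwrite("pics/a4b.png",cv2.resize(b[120:260,450:650],None,fx=4,fy=4))
```

```text
[[162.6 203. ]]
[[160.2 202.6]]
[[157.7 202.1]]
[[157.09484085 190.28791886]] [[163.41296368 214.86959423]]
```

View pics/a4b.png

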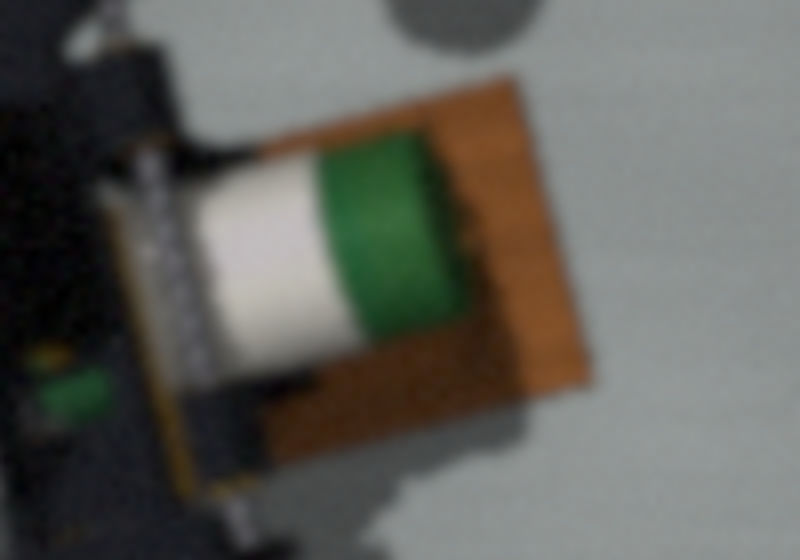

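The bottle is level and over the cradle: its base edge is seen at about (161,203) and predicted at (160,203). I'll lower it.

```bash
python3 -m creep '[[0,-0.02,-0.003,0.06,0.003,-0.002,0.003],[0,-0.045,-0.006,0.125,0.003,-0.002,0.003],[0,-0.07,-0.009,0.19,0.003,-0.002,0.003],[0,-0.09,-0.012,0.25,0.003,-0.002,0.003],[0,-0.095,-0.012,0.26,0.003,-0.002,0.003]]'
python3 - <<'E'
from h import *
R=Rb(110.);F=np.array([.502,.253,.065])+.006*YP+.002*R[:,2]
go(F,R)
b=r.capture("top")
cv2.imwrite("pics/a5.png",cv2.resize(b[150:250,100:230],None,fx=5,fy=5))
E
```

```text
time_s: 7.57
tcp_pos: [0.5018, 0.2562, 0.0959]
ee_rot: [[0.254, -0.963, 0.095], [-0.905, -0.271, -0.327], [0.341, -0.003, -0.94]]
wrist_force: [-0.9, -1.3, -2.4]
gripper_width: 0.682
t 7.57 p [0.5018 0.2562 0.0959] w 0.682 F [-0.9 -1.3 -2.4] M [ 0.79  0.46 -0.05] J [ 51.  28. -23.  21. -52. -50.]
ROW [-0.044, 0.0027, 0.1003] [-0.0005, 0.0004, -0.0019] dist mm 32.9 deg 0.4
```

View pics/a5.png

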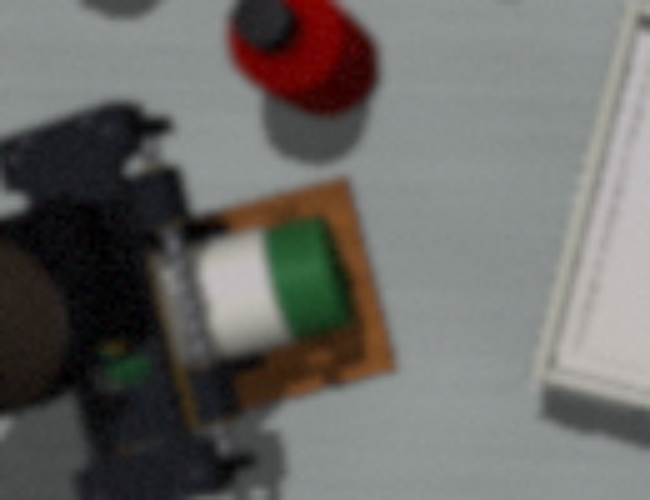

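```bash
python3 -m creep '[[0,-0.011,0.001,0.025,0,0,-0.002],[0,-0.022,0.002,0.05,0,0,-0.002],[0,-0.03,0.003,0.07,0,0,-0.002],[0,-0.035,0.003,0.08,0,0,-0.002],[0,-0.039,0.003,0.088,0,0,-0.002]]'
python3 - <<'E'
from h import *
R=Rb(110.);F=np.array([.502,.253,.065])+.006*YP+.002*R[:,2]
go(F,R)
E
```

```text
time_s: 8.03
tcp_pos: [0.5009, 0.2585, 0.0677]
ee_rot: [[0.26, -0.961, 0.097], [-0.903, -0.277, -0.327], [0.341, -0.002, -0.94]]
wrist_force: [0.6, 0.1, -1.8]
gripper_width: 0.684
t 8.03 p [0.5009 0.2585 0.0677] w 0.684 F [ 0.6  0.1 -1.8] M [ 0.92  0.36 -0.01] J [ 51.  30. -25.  22. -49. -52.]
ROW [-0.0043, 0.0015, 0.0147] [-0.0009, 0.0003, 0.0003] dist mm 4.6 deg 0.2
```

```bash
python3 -m creep '[[0,-0.002,0.001,0.007,0,0,0],[0,-0.004,0.001,0.0147,0,0,0],[0,-0.004,0.001,0.0147,0,0,0],[0,-0.004,0.001,0.0147,0,0,0]]'
python3 - <<'E'
from h import *
R=Rb(110.);F=np.array([.502,.253,.065])+.006*YP+.002*R[:,2]
go(F,R)
E
```

```text
time_s: 8.37
tcp_pos: [0.5013, 0.2588, 0.0666]
ee_rot: [[0.26, -0.96, 0.1], [-0.903, -0.278, -0.328], [0.342, -0.005, -0.94]]
wrist_force: [-5.7, -0.3, 13.4]
gripper_width: 0.678
t 8.37 p [0.5013 0.2588 0.0666] w 0.678 F [-5.7 -0.3 13.4] M [-0.47  1.6  -0.54] J [ 51.  30. -25.  22. -49. -52.]
ROW [-0.0025, 0.0033, 0.0113] [-0.0018, -0.0001, 0.0003] dist mm 3.6 deg 0.3
```

```bash
python3 -m creep '[[0,0,0.006,0,0,0,0],[0,0,0.006,0,0,0,0],[0.72,0,0.006,0,0,0,0],[0.75,0,0.006,0,0,0,0],[0.8,0,0.006,0,0,0,0]]'; python3 -m creep '[[0.9,0,0,0,0,0,0],[1,0,0,0,0,0,0],[1,0,0,0,0,0,0],[1,0,0,0,0,0,0]]'
python3 - <<'E'
from h import *
R=Rb(110.)
go(np.array([.502,.253,.065])-.1*R[:,2],R)
b=r.capture("top")
cv2.imwrite("pics/a6.png",cv2.resize(b[150:250,100:230],None,fx=5,fy=5))
E
```

```text
time_s: 8.78
tcp_pos: [0.4995, 0.2581, 0.0663]
ee_rot: [[0.26, -0.96, 0.099], [-0.903, -0.278, -0.328], [0.343, -0.004, -0.939]]
wrist_force: [0.2, 0.3, 0.3]
gripper_width: 0.762
time_s: 9.12
tcp_pos: [0.4995, 0.258, 0.0662]
ee_rot: [[0.26, -0.961, 0.099], [-0.903, -0.278, -0.329], [0.343, -0.004, -0.939]]
wrist_force: [-1.0, 0.4, -0.6]
gripper_width: 0.97
t 9.12 p [0.4995 0.258  0.0662] w 0.97 F [-1.   0.4 -0.6] M [0.64 0.32 0.01] J [ 51.  30. -26.  22. -49. -52.]
ROW [0.0161, -0.0051, -0.3233] [-0.0015, -0.0004, 0.0004] dist mm 97.1 deg 0.3
```

View pics/a6.png

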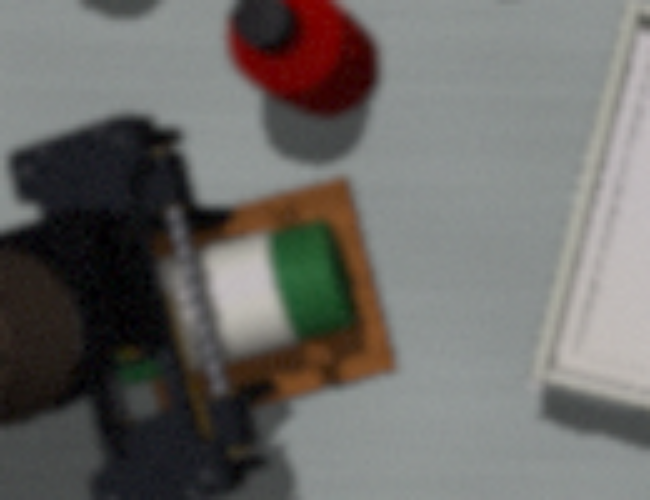

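```bash
python3 -m creep '[[1,0,0,-0.03,0,0,0],[1,0,0,-0.1,0,0,0],[1,0,0,-0.2,0,0,0],[1,0,0,-0.32,0,0,0],[1,0,0,-0.45,0,0,0]]'
python3 - <<'E'
from h import *
go([.527,-.075,.25],Rb(90.))
cv2.imwrite("pics/s7.png",r.capture("side"));cv2.imwrite("pics/t7.png",r.capture("top"))
a=cv2.imread("pics/s7.png");b=cv2.imread("pics/t7.png")
cv2.imwrite("pics/a7.png",np.hstack([cv2.resize(a[200:384,110:310],None,fx=2,fy=2),cv2.resize(b[116:300,80:280],None,fx=2,fy=2)]))
E
```

```text
time_s: 9.58
tcp_pos: [0.4853, 0.3022, 0.1943]
ee_rot: [[0.26, -0.961, 0.097], [-0.902, -0.278, -0.33], [0.344, -0.002, -0.939]]
wrist_force: [0.7, -0.1, -0.3]
gripper_width: 1.001
t 9.58 p [0.4853 0.3022 0.1943] w 1.001 F [ 0.7 -0.1 -0.3] M [0.78 0.24 0.08] J [ 56.  23. -14.  17. -67. -48.]
ROW [1.2344, 0.2154, 0.2538] [-0.0007, -0.1117, 0.0006] dist mm 383.5 deg 20.1
```

View pics/a7.png

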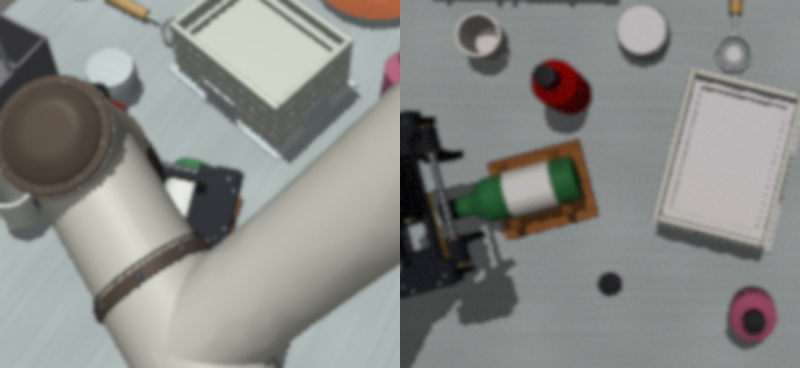

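```bash
cat >> h.py <<'E'
ta=np.deg2rad(-12.7);TX=np.array([np.cos(ta),np.sin(ta),0]);TY=np.array([-np.sin(ta),np.cos(ta),0]);TC=np.array([.544,-.003,.108])
def Rt(tilt,yaw=0): # tilt deg about far (+y) long edge: -y side rises
    R0=np.c_[TX,-TY,-UP]; return Ro.from_rotvec(np.deg2rad(-tilt)*TX).as_matrix()@R0
E
python3 -m creep '[[1,0.14,0,-0.14,0,-0.02,0],[1,0.25,0.05,-0.24,0,-0.03,0],[1,0.4,0.07,-0.2,0,-0.06,0.03],[1,0.54,0.1,-0.15,0,-0.09,0.06],[1,0.68,0.12,-0.1,0,-0.11,0.1]]'
python3 - <<'E'
from h import *
go([.527,-.075,.25],Rt(0))
E
```

```text
time_s: 10.1
tcp_pos: [0.5003, 0.1498, 0.2982]
ee_rot: [[0.002, -0.997, 0.071], [-1.0, -0.001, 0.01], [-0.01, -0.071, -0.997]]
wrist_force: [1.7, -0.6, -0.8]
gripper_width: 1.001
t 10.1 p [0.5003 0.1498 0.2982] w 1.001 F [ 1.7 -0.6 -0.8] M [-0.02  0.09  0.06] J [ 36.   8. -12.   2. -67. -36.]
ROW [0.751, -0.0762, 0.1593] [-0.0212, -0.0127, -0.4287] dist mm 231.4 deg 77.3
```

```bash
python3 -m creep '[[0.4,0.75,-0.08,0.1,-0.02,-0.01,-0.2],[0.4,0.75,-0.08,0.1,-0.02,-0.01,-0.2],[0.4,0.75,-0.08,0.1,-0.02,-0.01,-0.2],[0.4,0.75,-0.08,0.1,-0.02,-0.01,-0.2],[0.4,0.75,-0.08,0.1,-0.02,-0.01,-0.2]]'
python3 - <<'E'
from h import *
go(TC-.071*TY+[0,0,.1],Rt(0))
E
```

```text
time_s: 10.52
tcp_pos: [0.5209, -0.0256, 0.2744]
ee_rot: [[0.512, -0.859, 0.014], [-0.859, -0.512, 0.02], [-0.01, -0.022, -1.0]]
wrist_force: [0.8, -0.4, 0.2]
gripper_width: 0.706
t 10.52 p [ 0.5209 -0.0256  0.2744] w 0.706 F [ 0.8 -0.4  0.2] M [-0.06  0.06  0.04] J [ 14.  10. -11.  -1. -68.  17.]
ROW [0.1485, 0.0632, 0.2186] [-0.0079, 0.0003, -0.2582] dist mm 81.5 deg 46.5
```

```bash
python3 -m creep '[[0.4,0.1,0.05,0,-0.008,0,-0.2],[0.4,0.148,0.063,0,-0.008,0,-0.258],[0.4,0.148,0.063,0,-0.008,0,-0.258],[0.4,0.148,0.063,0,-0.008,0,-0.258],[0.4,0.148,0.063,0,-0.008,0,-0.258]]'
python3 -m creep '[[0.4,0,0,0,0,0,-0.06],[0.4,0,0,0,0,0,-0.06]]'
python3 - <<'E'
from h import *
go(TC-.071*TY+[0,0,.06],Rt(0))
a=r.capture("side");b=r.capture("top")
cv2.imwrite("pics/a8.png",np.hstack([cv2.resize(a[130:330,130:330],None,fx=2,fy=2),cv2.resize(b[100:300,110:310],None,fx=2,fy=2)]))
e=proj("top",np.array([.502,.253,.065])-.06*YP);print(e)
E
```

```text
time_s: 10.93
tcp_pos: [0.5272, -0.074, 0.2736]
ee_rot: [[0.915, -0.403, 0.001], [-0.403, -0.915, 0.006], [-0.002, -0.006, -1.0]]
wrist_force: [-0.5, 0.5, 0.6]
gripper_width: 0.415
time_s: 11.1
tcp_pos: [0.5269, -0.074, 0.2738]
ee_rot: [[0.976, -0.22, 0.0], [-0.22, -0.976, 0.006], [-0.001, -0.006, -1.0]]
wrist_force: [-1.1, -0.4, 0.4]
gripper_width: 0.396
t 11.1 p [ 0.5269 -0.074   0.2738] w 0.396 F [-1.1 -0.4  0.4] M [-0.07  0.12  0.07] J [  9.  12.  -9.  -0. -69.  68.]
ROW [0.0039, -0.0048, 0.3526] [-0.0019, 0.0003, 0.0001] dist mm 105.8 deg 0.4
[[168.42099817 203.83208338]]
```

View pics/a8.png

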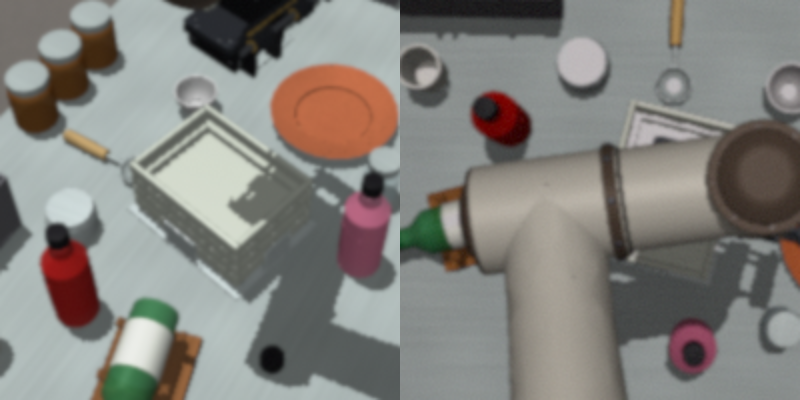

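```bash
python3 -m creep '[[0.4,0.002,-0.002,0.1,-0.002,0,0],[0.4,0.004,-0.005,0.2,-0.002,0,0],[0.4,0.004,-0.005,0.3,-0.002,0,0],[0.4,0.004,-0.005,0.4,-0.002,0,0],[0.4,0.004,-0.005,0.44,-0.002,0,0]]'
python3 - <<'E'
from h import *
go(TC-.071*TY+[0,0,.0],Rt(0))
a=r.capture("side")
cv2.imwrite("pics/a9.png",cv2.resize(a[150:270,190:340],None,fx=5,fy=5,interpolation=cv2.INTER_CUBIC))
s=r.sense();p=s["tcp_pos"];
print(((proj("side",p+[0,0,-.017])-[190,150])*5).round(), "rim mid", ((proj("side",TC-.071*TY)-[190,150])*5).round())
E
```

```text
time_s: 11.62
tcp_pos: [0.5258, -0.0719, 0.1379]
ee_rot: [[0.974, -0.228, -0.008], [-0.228, -0.974, 0.0], [-0.008, 0.002, -1.0]]
wrist_force: [-1.1, -0.1, 0.0]
gripper_width: 0.398
t 11.62 p [ 0.5258 -0.0719  0.1379] w 0.398 F [-1.1 -0.1  0. ] M [-0.13  0.19  0.01] J [ 10.  19. -21.  -0. -51.  67.]
ROW [0.0094, -0.0009, 0.0996] [0.0005, 0.0025, -0.0027] dist mm 30.0 deg 0.7
[[348. 240.]] rim mid [[343. 251.]]
```

View pics/a9.png

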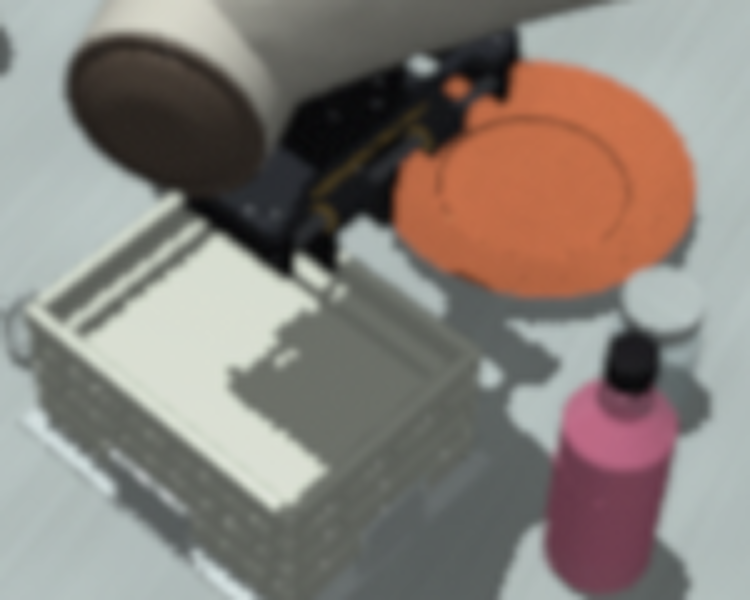

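The inner finger is at (310,260) in the crop, just inside the −y long wall, with the wall between the jaws. I'll descend and close.

```bash
python3 -m creep '[[0.4,0.005,-0.001,0.04,0,0.0025,-0.003],[0.4,0.009,-0.001,0.08,0,0.0025,-0.003],[0.4,0.009,-0.001,0.1,0,0.0025,-0.003],[0.4,0.009,-0.001,0.103,0,0.0025,-0.003],[0.4,0.009,-0.001,0.103,0,0.0025,-0.003]]'
python3 - <<'E'
from h import *
go(TC-.071*TY+[0,0,-.001],Rt(0))
E
python3 -m creep '[[0.2,0,0,0,0,0,0],[0.1,0,0,0,0,0,0],[0,0,0,0,0,0,0],[0,0,0,0,0,0,0],[0,0,0,0,0,0,0]]'
python3 - <<'E'
from h import *
go(TC-.071*TY+[0,0,-.001],Rt(0))
E
```

```text
time_s: 12.08
tcp_pos: [0.5281, -0.0723, 0.1066]
ee_rot: [[0.976, -0.219, -0.002], [-0.219, -0.976, -0.002], [-0.002, 0.002, -1.0]]
wrist_force: [-0.2, 0.2, -0.1]
gripper_width: 0.4
t 12.08 p [ 0.5281 -0.0723  0.1066] w 0.4 F [-0.2  0.2 -0.1] M [-0.03  0.16 -0.03] J [ 10.  21. -23.   0. -46.  68.]
ROW [0.0011, -0.0002, -0.0014] [0.0008, 0.0005, 0.0002] dist mm 0.5 deg 0.2
time_s: 12.5
tcp_pos: [0.5284, -0.072, 0.107]
ee_rot: [[0.976, -0.219, -0.001], [-0.219, -0.976, -0.001], [-0.0, 0.002, -1.0]]
wrist_force: [-0.1, 6.4, 2.0]
gripper_width: 0.104
t 12.5 p [ 0.5284 -0.072   0.107 ] w 0.104 F [-0.1  6.4  2. ] M [ 1.78  0.32 -0.04] J [ 10.  21. -23.   0. -46.  68.]
ROW [0.0003, 0.0007, 0.0] [0.0005, 0.0002, 0.0002] dist mm 0.2 deg 0.1
```

```bash
python3 -m creep '[[0,0,-0.003,0,0,0,0],[0,0,-0.003,0,0,0,0],[0,0,-0.003,0,0,0,0]]'
cat >> h.py <<'E'
def arc(ths,base=0.,piv=None):
    s=r.sense();p=np.array(s["tcp_pos"]);R0=np.array(s["ee_rot"])
    if piv is None: piv=TC+.075*TY+[0,0,-.024]
    print("t",round(s["time_s"],2),"p",p.round(4),"w",round(s["gripper_width"],3),"F",np.round(s["wrist_force"],1),"M",np.round(s["moment"],2),"J",np.round(s["joints"],0))
    for th in ths:
        Q=Ro.from_rotvec(np.deg2rad(-th)*TX).as_matrix()
        P=piv+Q@(p-piv); print(th,(R0.T@(P-p)/.3).round(4).tolist(),(Ro.from_matrix(R0.T@Q@R0).as_rotvec()/np.pi).round(4).tolist())
E
python3 - <<'E'
from h import *
arc([2,4,6,8,10])
E
```

```text
time_s: 12.75
tcp_pos: [0.5286, -0.0709, 0.107]
ee_rot: [[0.976, -0.22, -0.001], [-0.22, -0.976, -0.001], [-0.0, 0.001, -1.0]]
wrist_force: [0.3, 2.7, 0.6]
gripper_width: 0.085
t 12.75 p [ 0.5286 -0.0709  0.107 ] w 0.085 F [0.3 2.7 0.6] M [ 0.62  0.18 -0.18] J [ 10.  21. -23.   0. -46.  67.]
2 [-0.0, -0.003, -0.0168] [-0.0111, -0.0, 0.0]
4 [-0.0, -0.0065, -0.0334] [-0.0222, -0.0, 0.0]
6 [-0.0, -0.0106, -0.05] [-0.0333, -0.0, 0.0]
8 [-0.0, -0.0153, -0.0664] [-0.0444, -0.0, 0.0]
10 [-0.0, -0.0205, -0.0826] [-0.0556, -0.0, 0.0]
```

```bash
python3 -m creep '[[0,0,-0.003,-0.017,-0.011,0,0],[0,0,-0.0065,-0.0335,-0.022,0,0],[0,0,-0.0065,-0.0335,-0.022,0,0]]'
python3 - <<'E'
from h import *
arc([2,4,6,8,10])
a=r.capture("side")
cv2.imwrite("pics/b1.png",cv2.resize(a[150:270,190:340],None,fx=5,fy=5,interpolation=cv2.INTER_CUBIC))
E
```

```text
time_s: 13.0
tcp_pos: [0.5287, -0.0688, 0.1164]
ee_rot: [[0.976, -0.218, -0.017], [-0.219, -0.973, -0.07], [-0.002, 0.072, -0.997]]
wrist_force: [0.7, -0.7, -2.3]
gripper_width: 0.086
t 13.0 p [ 0.5287 -0.0688  0.1164] w 0.086 F [ 0.7 -0.7 -2.3] M [ 0.23 -0.17 -0.23] J [ 12.  21. -24.   5. -48.  62.]
2 [-0.0, -0.0029, -0.0168] [-0.0111, -0.0, 0.0]
4 [-0.0, -0.0063, -0.0334] [-0.0222, -0.0, 0.0]
6 [-0.0001, -0.0103, -0.0499] [-0.0333, -0.0, 0.0001]
8 [-0.0001, -0.0149, -0.0663] [-0.0444, -0.0001, 0.0001]
10 [-0.0001, -0.0201, -0.0825] [-0.0556, -0.0001, 0.0001]
```

View pics/b1.png

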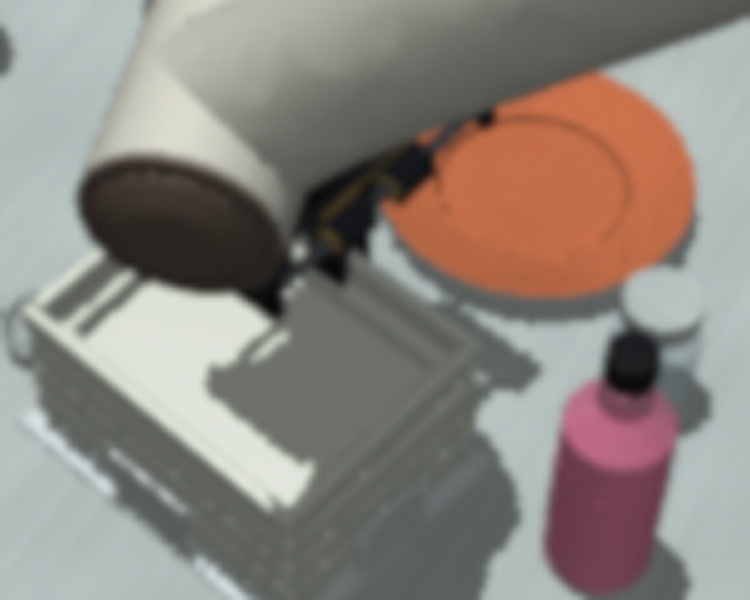

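Run:
```python
import cv2,numpy as np
a=cv2.imread("pics/a9.png")[230:600,250:520];b=cv2.imread("pics/b1.png")[230:600,250:520]
cv2.imwrite("pics/b2.png",cv2.resize(np.hstack([a,b]),None,fx=1.45,fy=1.45))
```

```text
(no output)
```

View pics/b2.png

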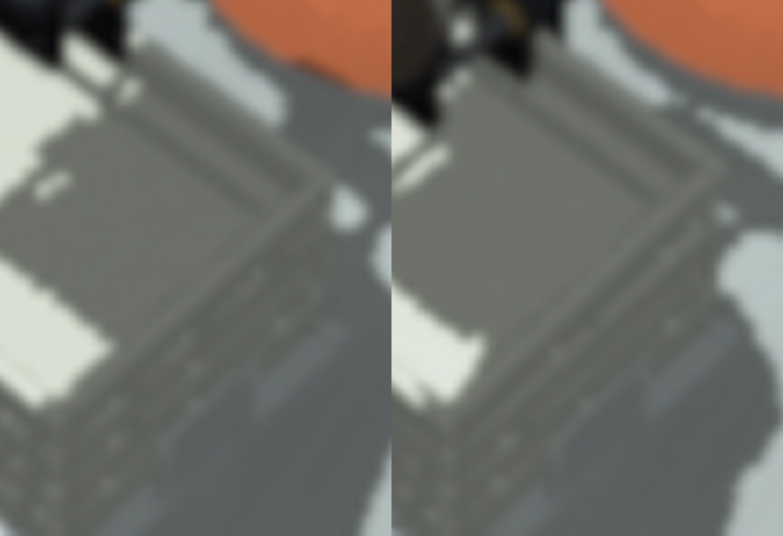

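The tray is tilting with the grip: a dark gap opens toward its −y corner at (325,185) and the second tray's rim hasn't moved. I'll continue the arc.

```bash
python3 -m creep '[[0,0,-0.003,-0.017,-0.011,0,0],[0,0,-0.006,-0.0335,-0.022,0,0],[0,0,-0.0105,-0.05,-0.033,0,0],[0,0,-0.015,-0.0665,-0.0445,0,0],[0,0,-0.015,-0.0665,-0.0445,0,0]]'
python3 -m creep '[[0,0,0,0,0,0,0],[0,0,0,0,0,0,0]]'
python3 - <<'E'
from h import *
arc([2,4,6,8,10])
a=r.capture("side")
cv2.imwrite("pics/b3.png",cv2.resize(a[150:270,190:340],None,fx=5,fy=5,interpolation=cv2.INTER_CUBIC))
E
```

```text
time_s: 13.47
tcp_pos: [0.5297, -0.0645, 0.1374]
ee_rot: [[0.976, -0.212, -0.049], [-0.218, -0.954, -0.208], [-0.002, 0.213, -0.977]]
wrist_force: [-0.2, -8.4, 1.8]
gripper_width: 0.091
time_s: 13.63
tcp_pos: [0.5293, -0.0653, 0.1378]
ee_rot: [[0.976, -0.213, -0.05], [-0.219, -0.954, -0.207], [-0.003, 0.213, -0.977]]
wrist_force: [-0.3, -2.5, -0.2]
gripper_width: 0.09
t 13.63 p [ 0.5293 -0.0653  0.1378] w 0.09 F [-0.3 -2.5 -0.2] M [-0.42  0.12 -0.15] J [ 16.  20. -25.  14. -52.  52.]
2 [-0.0, -0.003, -0.0171] [-0.0111, -0.0, 0.0]
4 [-0.0001, -0.0065, -0.0341] [-0.0222, -0.0, 0.0001]
6 [-0.0001, -0.0107, -0.0509] [-0.0333, -0.0001, 0.0001]
8 [-0.0002, -0.0154, -0.0676] [-0.0444, -0.0001, 0.0001]
10 [-0.0002, -0.0207, -0.0841] [-0.0556, -0.0001, 0.0002]
```

View pics/b3.png

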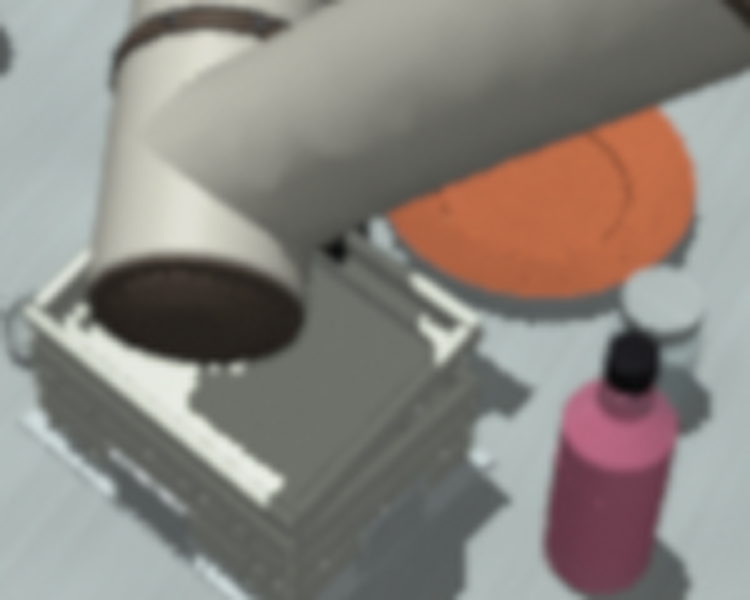

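Run:
```python
from h import *
piv=TC+.075*TY+[0,0,-.024]
for th in(0,4,6,8,10,12):
    Q=Ro.from_rotvec(np.deg2rad(-th)*TX).as_matrix()
    c=[piv+Q@(TC+a*.1*TX+b*.075*TY-piv) for a,b in((-1,-1),(-1,1),(1,1))]
    print(th,((proj("side",c)-[190,150])*5).round().tolist(),c[0].round(3))
```

```text
0 [[488.0, 345.0], [296.0, 520.0], [24.0, 307.0]] [ 0.43  -0.054  0.108]
4 [[487.0, 335.0], [293.0, 523.0], [22.0, 309.0]] [ 0.43  -0.052  0.118]
6 [[486.0, 331.0], [292.0, 524.0], [20.0, 310.0]] [ 0.431 -0.051  0.124]
8 [[485.0, 326.0], [291.0, 525.0], [19.0, 311.0]] [ 0.431 -0.049  0.129]
10 [[483.0, 322.0], [290.0, 526.0], [18.0, 312.0]] [ 0.431 -0.048  0.134]
12 [[482.0, 318.0], [289.0, 527.0], [17.0, 313.0]] [ 0.432 -0.046  0.139]
```

```bash
python3 -m creep '[[0,0,-0.003,-0.017,-0.011,0,0],[0,0,-0.0065,-0.034,-0.022,0,0],[0,0,-0.0105,-0.051,-0.033,0,0],[0,0,-0.0155,-0.0675,-0.0445,0,0],[0,0,-0.0205,-0.084,-0.0555,0,0]]'
python3 - <<'E'
from h import *
arc([2,4,6,8,10])
E
```

```text
time_s: 14.1
tcp_pos: [0.5318, -0.0539, 0.1609]
ee_rot: [[0.976, -0.201, -0.086], [-0.219, -0.903, -0.37], [-0.003, 0.38, -0.925]]
wrist_force: [0.5, 0.0, -0.7]
gripper_width: 0.088
t 14.1 p [ 0.5318 -0.0539  0.1609] w 0.088 F [ 0.5  0.  -0.7] M [ 0.69 -0.09 -0.01] J [ 21.  21. -25.  21. -59.  43.]
2 [-0.0, -0.003, -0.0171] [-0.0111, -0.0, 0.0]
4 [-0.0001, -0.0065, -0.034] [-0.0222, -0.0001, 0.0001]
6 [-0.0001, -0.0106, -0.0508] [-0.0333, -0.0001, 0.0001]
8 [-0.0001, -0.0154, -0.0675] [-0.0444, -0.0001, 0.0001]
10 [-0.0002, -0.0207, -0.0839] [-0.0556, -0.0001, 0.0002]
```

```bash
python3 -m creep '[[0,0,-0.003,-0.017,-0.011,0,0],[0,0,-0.0065,-0.034,-0.022,0,0],[0,0,-0.0105,-0.051,-0.033,0,0],[0,0,-0.0155,-0.0675,-0.0445,0,0],[0,0,-0.0205,-0.084,-0.0555,0,0]]'
python3 - <<'E'
from h import *
arc([2,4,6,8,10])
a=r.capture("side");b=r.capture("top")
cv2.imwrite("pics/b4.png",np.hstack([cv2.resize(a[130:290,160:360],None,fx=2,fy=2),cv2.resize(b[120:280,150:350],None,fx=2,fy=2)]))
E
```

```text
time_s: 14.52
tcp_pos: [0.5352, -0.0386, 0.1817]
ee_rot: [[0.976, -0.182, -0.12], [-0.218, -0.825, -0.521], [-0.004, 0.535, -0.845]]
wrist_force: [0.7, 0.1, -0.6]
gripper_width: 0.091
t 14.52 p [ 0.5352 -0.0386  0.1817] w 0.091 F [ 0.7  0.1 -0.6] M [ 1.13 -0.12  0.  ] J [ 25.  23. -23.  27. -68.  36.]
2 [-0.0, -0.003, -0.017] [-0.0111, -0.0, 0.0]
4 [-0.0001, -0.0065, -0.0339] [-0.0222, -0.0001, 0.0001]
6 [-0.0001, -0.0107, -0.0507] [-0.0333, -0.0001, 0.0001]
8 [-0.0001, -0.0154, -0.0673] [-0.0444, -0.0002, 0.0001]
10 [-0.0001, -0.0207, -0.0837] [-0.0556, -0.0002, 0.0001]
```

View pics/b4.png

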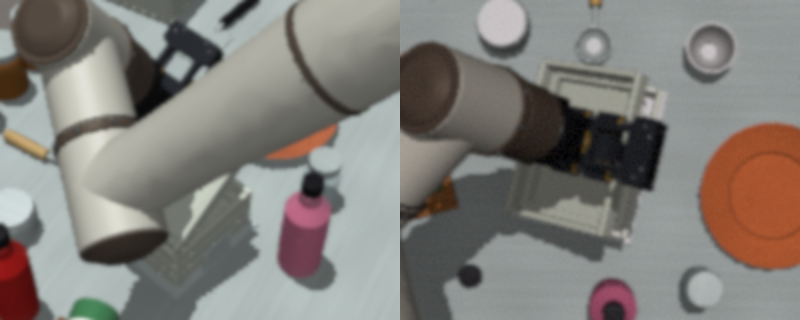

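```bash
python3 -m creep '[[0,0,-0.003,-0.017,-0.011,0,0],[0,0,-0.0065,-0.034,-0.022,0,0],[0,0,-0.0107,-0.051,-0.033,0,0],[0,0,-0.0155,-0.0675,-0.0445,0,0],[0,0,-0.0205,-0.084,-0.0555,0,0]]'
python3 -m creep '[[0,0,0.018,-0.025,0,0,0],[0,0,0.036,-0.05,0,0,0],[0,0,0.036,-0.05,0,0,0]]'
python3 - <<'E'
from h import *
arc([-2,-4,-6,-8,-10])
a=r.capture("side");b=r.capture("top")
cv2.imwrite("pics/b5.png",np.hstack([cv2.resize(a[130:290,160:360],None,fx=2,fy=2),cv2.resize(b[120:280,150:350],None,fx=2,fy=2)]))
s=r.sense();print(s["ee_rot"].T@UP)
E
```

```text
time_s: 15.03
tcp_pos: [0.5396, -0.0198, 0.1993]
ee_rot: [[0.976, -0.158, -0.149], [-0.217, -0.724, -0.655], [-0.005, 0.672, -0.741]]
wrist_force: [-0.1, 0.0, -0.5]
gripper_width: 0.089
time_s: 15.28
tcp_pos: [0.5411, -0.0175, 0.2196]
ee_rot: [[0.976, -0.16, -0.146], [-0.217, -0.726, -0.653], [-0.002, 0.669, -0.743]]
wrist_force: [0.9, 0.9, -0.5]
gripper_width: 0.086
t 15.28 p [ 0.5411 -0.0175  0.2196] w 0.086 F [ 0.9  0.9 -0.5] M [ 1.5  -0.27  0.07] J [ 29.  25. -20.  30. -78.  33.]
-2 [-0.0, 0.0044, 0.0184] [0.0111, 0.0, 0.0]
-4 [-0.0001, 0.0082, 0.0369] [0.0222, 0.0001, 0.0]
-6 [-0.0001, 0.0113, 0.0556] [0.0333, 0.0001, 0.0]
-8 [-0.0001, 0.0138, 0.0743] [0.0444, 0.0001, 0.0]
-10 [-0.0001, 0.0156, 0.0932] [0.0556, 0.0002, 0.0]
[-0.0033171   0.66983999 -0.74249807]
```

View pics/b5.png

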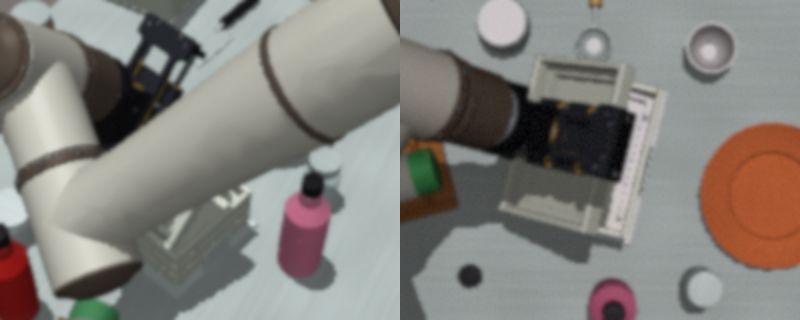

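```bash
python3 -m creep '[[0,0,0.03,-0.033,0,0,0],[0,0,0.06,-0.066,0,0,0],[0,0,0.09,-0.1,0,0,0],[0,0,0.12,-0.133,0,0,0],[0,0,0.15,-0.166,0,0,0]]'
python3 - <<'E'
from h import *
go([.5,-.15,.30],Rt(0))
a=r.capture("side");b=r.capture("top")
cv2.imwrite("pics/b6.png",np.hstack([cv2.resize(a[130:290,160:360],None,fx=2,fy=2),cv2.resize(b[120:280,150:350],None,fx=2,fy=2)]))
E
```

```text
time_s: 15.8
tcp_pos: [0.5401, -0.0185, 0.2869]
ee_rot: [[0.976, -0.16, -0.148], [-0.218, -0.726, -0.652], [-0.003, 0.669, -0.743]]
wrist_force: [-0.4, -0.1, -0.5]
gripper_width: 0.093
t 15.8 p [ 0.5401 -0.0185  0.2869] w 0.093 F [-0.4 -0.1 -0.5] M [ 1.53 -0.23 -0.03] J [ 29.  21. -15.  30. -86.  37.]
ROW [-0.035, 0.3687, 0.2735] [0.2333, 0.0008, 0.0009] dist mm 138.1 deg 42.0
```

View pics/b6.png

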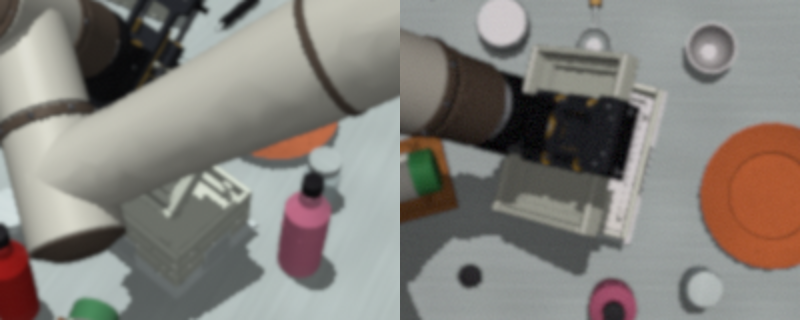

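```bash
python3 -m creep '[[0,-0.005,0.06,0.03,0.025,0,0],[0,-0.01,0.12,0.06,0.05,0,0],[0,-0.015,0.18,0.1,0.075,0,0],[0,-0.02,0.24,0.15,0.1,0,0],[0,-0.025,0.29,0.19,0.125,0,0]]'
python3 - <<'E'
from h import *
go(np.array([.491,-.252,.25])-.071*TY,Rt(0))
E
```

```text
time_s: 16.32
tcp_pos: [0.5101, -0.1178, 0.3037]
ee_rot: [[0.976, -0.206, -0.071], [-0.218, -0.922, -0.32], [0.001, 0.328, -0.945]]
wrist_force: [-0.8, 0.1, -2.3]
gripper_width: 0.089
t 16.32 p [ 0.5101 -0.1178  0.3037] w 0.089 F [-0.8  0.1 -2.3] M [0.66 0.   0.04] J [ 14.  11. -15.  18. -74.  57.]
ROW [0.0344, 0.5903, 0.3946] [0.1064, -0.0004, 0.0006] dist mm 213.3 deg 19.1
```

```bash
python3 -m creep '[[0,0.007,0.1,0.06,0.022,0,0],[0,0.014,0.2,0.12,0.044,0,0],[0,0.02,0.3,0.19,0.066,0,0],[0,0.027,0.4,0.26,0.088,0,0],[0,0.034,0.5,0.33,0.106,0,0]]'
python3 - <<'E'
from h import *
go(np.array([.491,-.252,.197])-.071*TY,Rt(0))
cv2.imwrite("pics/b7.png",cv2.resize(np.hstack([r.capture("side"),r.capture("top")]),(800,300)))
E
```

```text
time_s: 16.73
tcp_pos: [0.481, -0.2915, 0.2594]
ee_rot: [[0.976, -0.218, 0.002], [-0.218, -0.976, 0.002], [0.002, -0.002, -1.0]]
wrist_force: [0.8, 0.5, -1.5]
gripper_width: 0.09
t 16.73 p [ 0.481  -0.2915  0.2594] w 0.09 F [ 0.8  0.5 -1.5] M [-0.12  0.06  0.01] J [-15.  15.  -7.  -0. -68.  92.]
ROW [0.0029, 0.1012, 0.2077] [-0.0007, -0.0006, 0.0007] dist mm 69.3 deg 0.2
```

View pics/b7.png

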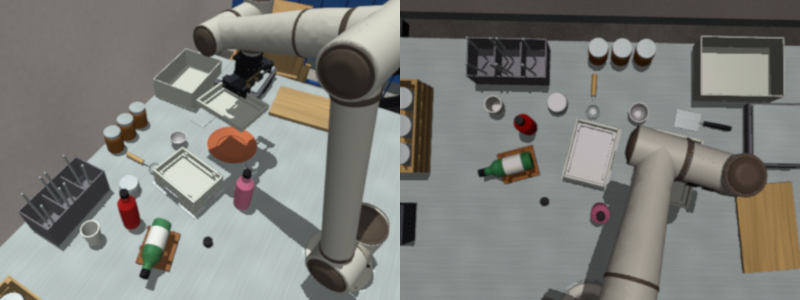

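The tray is held level (side 230,100), the second tray is still in the stack (190,180), and the bottle is in the cradle (157,243). I'll do the final positioning over the plate.

```bash
python3 -m creep '[[0,0.001,0.03,0.06,0,0,0],[0,0.002,0.06,0.12,0,0,0],[0,0.003,0.09,0.17,0,0,0],[0,0.003,0.1,0.2,0,0,0],[0,0.003,0.101,0.207,0,0,0]]'
python3 -m creep '[[0,0,0,0,0,0,0],[0,0,0,0,0,0,0],[0,0,0,0,0,0,0],[0,0,0,0,0,0,0]]'
python3 - <<'E'
from h import *
go(np.array([.491,-.252,.197])-.071*TY,Rt(0))
a=r.capture("side");b=r.capture("top")
cv2.imwrite("pics/b8.png",np.hstack([cv2.resize(a[70:350,130:350],None,fx=1.8,fy=1.8),cv2.resize(b[70:350,100:320],None,fx=1.8,fy=1.8)]))
s=r.sense();p=s["tcp_pos"];R=s["ee_rot"];C=p+.071*TY-[0,0,.017]
print("pred tray mid",C, "pred rim corners side", ((proj("side",[C+[0,0,.018]+i*.1*TX+j*.075*TY for i,j in((-1,-1),(-1,1),(1,1),(1,-1))])-[130,70])*1.8).round().tolist())
# bottle in cradle
for c in("top","side"):
  for t in("tray_mid","bottle_mid"):
   for d in r.outline_of(c,t)[:4]:
    ys,xs=np.nonzero(d["pixels"]);print(c,t,round(d["score"],2),xs.min(),xs.max(),ys.min(),ys.max())
F=np.array([.502,.253,.065])
for k in(-.06,0,.06,.12): print(proj("top",F+k*YP).round(1),proj("side",F+k*YP).round(1))
E
```

```text
time_s: 17.25
tcp_pos: [0.4714, -0.3247, 0.1927]
ee_rot: [[0.973, -0.229, -0.008], [-0.229, -0.973, 0.003], [-0.008, -0.001, -1.0]]
wrist_force: [-0.0, -0.3, -1.5]
gripper_width: 0.091
time_s: 17.58
tcp_pos: [0.4721, -0.3245, 0.1938]
ee_rot: [[0.974, -0.228, -0.006], [-0.228, -0.974, 0.002], [-0.006, -0.001, -1.0]]
wrist_force: [1.1, 0.3, -1.2]
gripper_width: 0.093
t 17.58 p [ 0.4721 -0.3245  0.1938] w 0.093 F [ 1.1  0.3 -1.2] M [-0.19  0.21 -0.02] J [-18.  19. -11.  -0. -60.  95.]
ROW [0.0083, -0.013, -0.0107] [-0.0002, 0.002, -0.0027] dist mm 5.6 deg 0.6
pred tray mid [ 0.48741689 -0.25529985  0.17654647] pred rim corners side [[394.0, 137.0], [335.0, 188.0], [233.0, 126.0], [293.0, 81.0]]
top tray_mid 0.56 354 391 183 266
top bottle_mid 0.98 99 170 194 226
top bottle_mid 0.86 244 267 259 286
top bottle_mid 0.79 144 175 145 173
top bottle_mid 0.31 237 255 94 151
side tray_mid 0.62 259 346 119 178
side bottle_mid 0.76 298 324 216 268
side bottle_mid 0.68 149 179 241 292
side bottle_mid 0.61 178 218 279 357
[[168.4 203.8]] [[208.8 284.6]]
[[146.  209.8]] [[201.1 306.3]]
[[123.6 215.7]] [[192.9 329.7]]
[[101.1 221.7]] [[184.  354.9]]
```

View pics/b8.png

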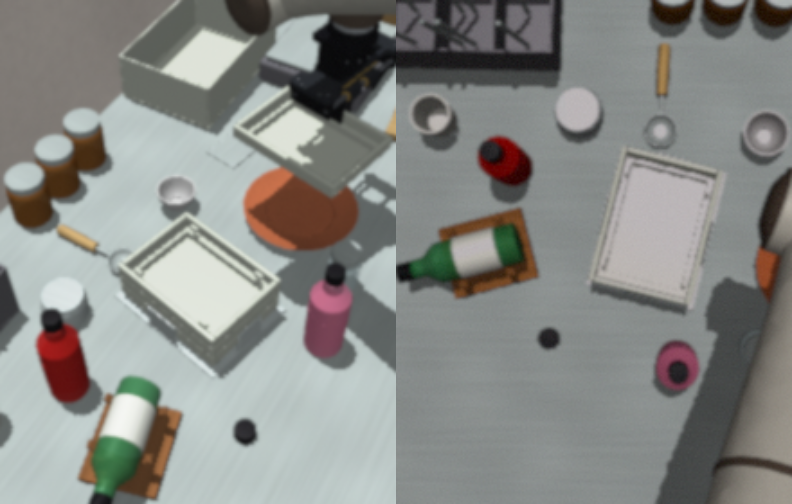

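Run:
```python
from h import *
print(r.finish_job()); s=r.sense(); print(s["time_s"],s["tcp_pos"],s["gripper_width"])
```

```text
the job is handed in; nothing more can be done
None
the job is handed in; nothing more can be done
```

The job is handed in at about 17.7 s of the 58 s allowed; no verdict is reported, so what follows rests on my own last checks.

- **Bottle:** I gripped the green bottle round its body with a near-horizontal tool, turned it 90° and let it settle in the cradle. In the last top picture its base is at column 170 and its cap end at 99. For a centred bottle I predicted 168 and 101, a difference of a few millimetres along the cradle. It did press against one saddle on contact (13 N up, 6 N sideways) before I shifted slightly and opened the fingers.
- **Peel:** I gripped the top tray by the middle of its long side at −y and tilted it about the opposite long edge. At about 12° the raised corner measured about 29 mm up while the far edge was still down. I tilted on to about 42° before lifting. I measured only the near corner on the gripped side (c0), and did not read its opposite corner, c2, separately.
- **Second tray and bystanders:** The last pictures show the second tray still in the stack. I compared it and the bystanders only by eye, not by measurement.
- **End pose:** The tray is held level and open side up. Its middle should be at about (0.487, −0.255, 0.177) m, within 6 mm of the plate's centre. Its corners in the side picture agree with that to about 5 pixels, lying slightly lower. The gripper opening reads 8 mm, which is the wall's thickness.
- **Readings that disagreed:** The wrist force ended at 1.2 to 1.5 N, against a tray weight of 1.5 N. While the tray was tilted it read only about 0.5 N.

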